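Turn the vial rack round and slide it into the hotplate's guide rails

TASK

Pick up the vial rack, turn it end for end so that its slotted end leads, and slide it, upright all the way, between the guide rails on top of the hotplate until it is fully home against the end stop. Let go of it there, and leave the cork ring and the beaker where they stand.

Things in the scene. Friction and masses are not known exactly. Their poses are not given: they have to be found in the camera images.
- rack: The vial rack: flat dark steel base plate 130 mm long (x), 84 wide (y), 8 thick, with two rows of four capped amber vials (fixed in it, tops 42 mm above the underside), a second thin plate round them and a black carrying grip on top. Origin: centre of the underside; +x points to the slotted end; z up. About 0.35 kg. Starts on the bench with its slotted end towards the robot's side (wrong way round).
- rack_grip (a point): Centre of the rack's carrying grip, 65 mm above the middle of its underside: a bar 64 mm long (rack x), 14 mm wide (rack y), from 50 to 80 mm above the underside, on two thin posts. Take it across its 14 mm width from above. Axes as the rack.
- rack_slot_end (a point): Middle of the edge of the rack's slotted end, 65 mm along +x from the rack's origin, 4 mm above its underside; axes as the rack. Here both plates have a slot 22 mm wide and 34 mm deep, open to this end. The other end is solid.
- hotplate: Blue stirring hotplate, fixed, 210 mm (x) by 150 (y), white top plate 80 mm above the bench, two knobs on its front (-x), which faces the robot's side. On the top plate two parallel steel guide rails run along x. Origin: centre of the underside, on the bench; +x is the direction in which the rack slides in; z up. Hotplate and rack may swap sides of the bench between starts.
- seat (a point): Point fixed on the hotplate's top plate, 20 mm along +x from the hotplate's origin, 80 mm above the bench; axes as the hotplate. When the rack is fully home its origin lies here, its +x along the hotplate's +x.
- mouth (a point): On the top plate, midway between the front ends of the lipped rails, 50 mm before the seat (-x). Rails: inner gap 90 mm, 19 high, 120 long from here, with inward lips (76 mm between them, underside 13 mm above the top plate): the rack's base must slide in under the lips from this end, it cannot be lowered in. In front of it splayed guides without lips, 30 mm long, open to about 115 mm. Axes as the hotplate.
- stop (a point): On the top plate at the middle of the end stop's face, 65 mm past the seat (+x). From it a steel key 12 mm wide, 30 mm long and 18 mm high points towards the mouth: it enters the rack's slot, and would stop the solid end 30 mm short. Axes as the hotplate.
- cork_ring: Bystander: loose cork flask ring, 90 mm across, 30 mm high; origin at the centre of its underside.
- beaker: Bystander: loose small glass beaker, 54 mm across, 72 mm high; origin at the centre of its underside.

How it is judged:
At the end, for the whole second after the job is handed in: The rack lies flat on the hotplate's top plate between the rails, slotted end towards the end stop, its origin within 6 mm of the seat along the rails, 7 mm across them and 4 mm in height, straight within 0.1 rad, level within 0.06 rad, released and at rest (x of rack in the frame of seat between -0.006 and 0.006 m and y of rack in the frame of seat between -0.007 and 0.007 m and z of rack in the frame of seat between -0.004 and 0.004 m and x of rack_slot_end in the frame of seat above 0.055 m and angle between the x axis of rack and the x axis of seat, either way round below 0.1 rad and angle between rack's own z axis and vertical below 0.06 rad and linear speed of rack below 0.02 m/s); the robot touches nothing.
It fails at once if the rack is tipped more than about 35 degrees from upright (angle between rack's own z axis and vertical above 0.6 rad).
It fails at once if the cork ring or the beaker is pushed more than 30 mm from its place (distance of any of cork_ring, beaker from where it was at the start of the episode above 0.03 m).
It also fails if it takes over 51 s, if anything falls off the work surface, if the arm or the gripper's body presses on something with over 40 N, if the wrist force passes 120 N, or if a joint passes its speed limit or range.

ROBOT

A 7-joint arm with a two-finger parallel gripper is mounted at the origin on the work surface. World frame = base frame: x ahead of the robot, y to its left, z up, the work surface at z = 0. Lengths are in m, angles in rad, forces in N, time in s.
With the tool pointing down it reaches from about 0.425 to 0.875 m from the base axis. Payload 4.7 kg.
Tool frame: the origin (TCP) lies at the very end of the fingers, on their centre line; the grasp point (between the pads) lies 19 mm behind it; z points along the fingers, y is the line along which they close (so a half turn about z gives the same grasp; the last joint's range is limited). The gripper opens to 87 mm and grips with 3 to 60 N. Pads are 19 mm wide; open, the fingers measure 117 mm over their backs; the gripper's body (75 mm by 190 mm) begins 51 mm behind the grasp point.
Start: joints at [-1.264, 0.321, -0.07, 1.45, 0.023, 1.371, -0.057], TCP at [0.188, 0.622, 0.223] pointing down, gripper open.
Joint ranges: [-2.86, 2.86], [-0.3, 2.09], [-1.38, 1.24], [0.06, 2.45], [-1.56, 4.7], [0.09, 2.05], [-2.69, 2.69]. Speed limits (rad/s): [2.57, 2.57, 3.14, 3.14, 3.14, 3.14, 3.14].

INTERFACE

Orientations are given as a rotation vector (axis times angle).
In Python, from bench import ctrl, imaging, ticket gives the robot as it stands.
- The arm moves only by the tool jog_arm, never from a script. Its argument "rows" is text: rows parted by semicolons, each of 7 numbers parted by spaces: the shift along the tool's x, y, z in cm, then the turn, a rotation vector about the tool's x, y, z in rad, then the closure, from -1 (fully open) to 1 (shut), so that 0 is half open. A call has 1 to 5 rows; each row shifts and turns the commanded pose from where the row before left it, along the tool's axes as they then stand; what a row does not reach is not made up. A row lasts 1/8 s, in which the tool goes at most 62.5 mm and 10.7 degrees, less where a joint would pass 70% of its speed; a pose out of reach is approached as far as the arm can. A call with a gripper value outside its range is refused whole. The fingers move at their own pace and stop on an object; "force" is the grip in N (left out, the last holds). Time passes only in rows, so rows that do not move let the fingers close. It gives the time, the measured TCP pose, the force, the opening and the grip force at its end, in the units of the state.
- ctrl.get_state(): the state, without advancing time (a new reading comes with each control period).
- imaging.get_image(name): name is "side" or "top"; returns a dict with "img" (480x640x3 uint8, blue, green, red), "vertical_fov" (degrees; the focal length in pixels is half the picture's height over the tangent of half this angle, whatever the lens; pixels are square), "cx", "cy" (the principal point, pixels), "origin" and "orientation" of the camera in the world. Camera axes: x right, y down, z forward; pixel columns grow to the right and rows downward; lengths in m; the calibration is good to about 2 mm. A picture is of the moment at which its call begins. There is no depth.
- ticket.close_job(): hands the job in; it is judged then, once.
The state is a dict: "time": time; "joint_positions": joint angles; "qd": joint speeds; "joint_torque": joint torques, N m; "position": TCP position; "tool_rot": TCP orientation; "ft_force": force on the tool from outside, world axes, zero at the start; "torque": the same for the moment, N m; "grip_width": opening from 0.0 (shut) to 1.0 (fully open); "grip_force": force on a finger pad.
Only numpy, scipy, OpenCV 4.12 (cv2) and the standard library are available. Lean on these libraries where they do the work, as an engineer would, in place of code of your own. Each camera call takes 0.05 s, during which the arm holds its last target. There are 200 camera calls.

## Working session

There is one attempt and no reset: what is moved stays moved. The work goes in short steps, Python scripts to look and compute and a tool call to move; the robot and the scene stay as the last step left them, time stands still between calls to the robot, and variables do not carry over. Pictures are saved under pics/ and viewed, at most 10 in all, crops included, and the job is handed in when it is done.

Besides the shell and the picture viewer there is one more tool, called after "Request:" by a JSON object that holds its "fn" and its "kwargs", one argument or row to a line. jog_arm: Moves the arm, as the interface text tells. Its arguments: {"type":"object","properties":{"rows":{"type":"string"},"force":{"type":"number"}},"required":["rows"]}

```bash
mkdir -p pics
cat > h.py <<'E'
import numpy as np, cv2
from scipy.spatial.transform import Rotation as R
from bench import ctrl, imaging, ticket
def rot(o):
    o=np.array(o,float)
    return o if o.shape==(3,3) else (R.from_rotvec(o).as_matrix() if o.size==3 else R.from_quat(o).as_matrix())
def ray(c,uv,z):
    f=240/np.tan(np.radians(c["vertical_fov"])/2)
    d=rot(c["orientation"])@np.array([(uv[0]-c["cx"])/f,(uv[1]-c["cy"])/f,1]); o=np.array(c["origin"])
    return o+d*(z-o[2])/d[2]
def proj(c,p):
    f=240/np.tan(np.radians(c["vertical_fov"])/2)
    q=rot(c["orientation"]).T@(np.array(p)-np.array(c["origin"])); return f*q[0]/q[2]+c["cx"],f*q[1]/q[2]+c["cy"]
E
python3 - <<'E'
from h import *
for n in("top","side"):
    c=imaging.get_image(n); cv2.imwrite(f"pics/{n}0.png",c["img"]); print({k:v for k,v in c.items() if k!="img"})
s=ctrl.get_state(); print(s)
E
```

```text
{'vertical_fov': 44.909452897839266, 'cx': 320.7901057451496, 'cy': 246.58678360928337, 'origin': array([0.49351937, 0.00400397, 0.89473923]), 'orientation': array([-2.18074512,  2.13074391, -0.10806095])}
{'vertical_fov': 54.81103413511979, 'cx': 321.97871025287316, 'cy': 236.1677739441401, 'origin': array([0.26086088, 0.48156499, 0.51048517]), 'orientation': array([-0.72822328,  2.52245707, -1.21198459])}
{'time': 0.1, 'joint_positions': array([-1.26390721,  0.32174967, -0.07010328,  1.45157183,  0.02258756,
        1.37083082, -0.05689979]), 'qd': array([ 0.0001703 , -0.00197147, -0.00129702, -0.00331145,  0.00067415,
       -0.00164478, -0.00066241]), 'joint_torque': array([-1.22176771e-04, -4.92572737e+01, -4.05762065e-01, -3.13399279e+01,
       -6.40523597e-02,  3.95397039e-02,  9.09859136e-05]), 'position': array([0.18748817, 0.6218329 , 0.22156108]), 'tool_rot': array([-4.58176707e-01, -3.10781807e+00,  2.76962685e-03]), 'ft_force': array([-0.07426358, -0.31305262, -0.43545224]), 'torque': array([-0.02616455,  0.03336708, -0.01286322]), 'grip_force': 0.0, 'grip_width': 0.998490150162134}
```

View pics/top0.png

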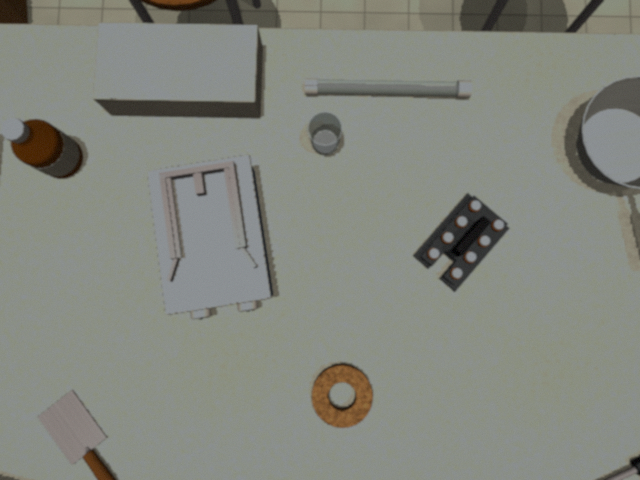

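View pics/side0.png

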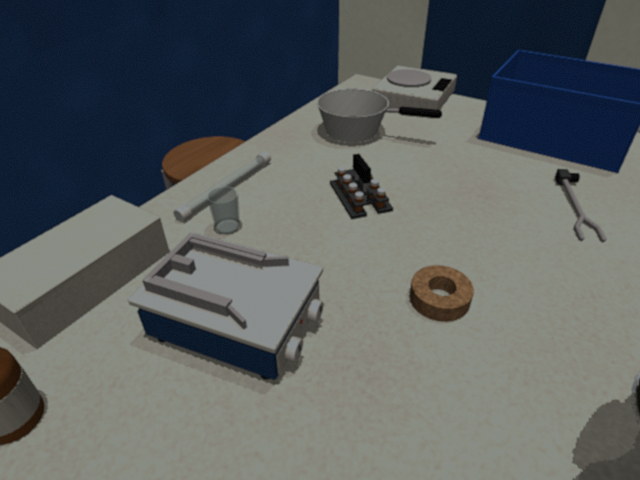

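The top view shows the hotplate at left (plate corners about (150,172), (249,155), (272,298), (168,312)) with its mouth facing down. The rack is at about (462,243) with its slot at about (440,268), the beaker at (325,133) and the cork ring at (342,395). I'll zoom in on the two key parts.

Run:
```python
from h import *
im=cv2.imread("pics/top0.png")
a=cv2.resize(im[145:325,140:285],None,fx=3.2,fy=3.2,interpolation=cv2.INTER_CUBIC)
b=cv2.resize(im[185:300,405:517],None,fx=3.2,fy=3.2,interpolation=cv2.INTER_CUBIC)
o=np.zeros((576,464+360,3),np.uint8); o[:a.shape[0],:a.shape[1]]=a; o[:b.shape[0],464:464+b.shape[1]]=b
cv2.imwrite("pics/crop.png",o[:,:800+20][:, :800])
g=cv2.cvtColor(im,cv2.COLOR_BGR2GRAY)[185:300,405:517]
m=cv2.morphologyEx((g<90).astype(np.uint8),cv2.MORPH_CLOSE,np.ones((3,3)))
ct=max(cv2.findContours(m,0,2)[0],key=cv2.contourArea); r=cv2.minAreaRect(ct); print(r, cv2.boxPoints(r)+[405,185])
c=imaging.get_image("top")
for z in(0.008,0.03):
  P=[ray(c,p,z)[:2] for p in cv2.boxPoints(r)+[405,185]]; print(z,np.round(P,4),np.mean(P,0),[np.linalg.norm(P[i]-P[i-1]) for i in range(4)])
m=(g<35).astype(np.uint8)
n,l,s,ce=cv2.connectedComponentsWithStats(m); print(s,ce+[405,185])
for uv,z in(((325,140),0),((342,395),.015)):print(ray(c,uv,z))
```

```text
((56.211761474609375, 55.75293731689453), (54.883399963378906, 85.68753051757812), 40.601295471191406) [[412.49411392 255.42352295]
 [468.25882339 190.36470413]
 [509.92941284 226.08235168]
 [454.16469955 291.14117432]]
0.008 [[ 0.5847 -0.123 ]
 [ 0.6879 -0.2086]
 [ 0.6334 -0.2721]
 [ 0.5316 -0.1864]] [ 0.60940257 -0.19752   ] [np.float64(0.08277271517473138), np.float64(0.13412529571155637), np.float64(0.08374760256599205), np.float64(0.13305266796101306)]
0.03 [[ 0.5824 -0.1198]
 [ 0.6831 -0.2033]
 [ 0.6299 -0.2653]
 [ 0.5306 -0.1817]] [ 0.60652751 -0.19252019] [np.float64(0.08071912414240949), np.float64(0.13079764717544953), np.float64(0.08166982457785998), np.float64(0.12975163131899348)]
[[    0     0   112   115 12200]
 [   52    28     1     1     1]
 [   40    31    46    46   660]
 [   46    34     1     1     1]
 [   38    44     1     1     1]
 [   87    44     1     1     1]
 [   35    52     1     1     1]
 [   16    72     3     3     4]
 [   23    78     2     2     2]
 [   45    82     1     1     1]
 [   38    91     5     5     8]] [[460.12377049 242.19737705]
 [457.         213.        ]
 [468.02272727 237.83939394]
 [451.         219.        ]
 [443.         229.        ]
 [492.         229.        ]
 [440.         237.        ]
 [422.         258.25      ]
 [428.5        263.5       ]
 [450.         267.        ]
 [444.625      278.        ]]
[0.76615086 0.01530298 0.        ]
[ 0.37389593 -0.0190236   0.015     ]
```

View pics/crop.png

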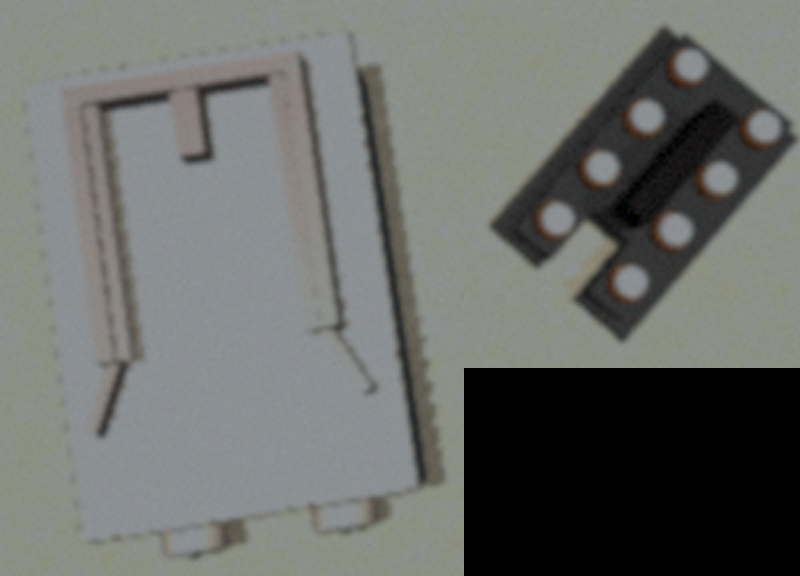

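Run:
```python
from h import *
c=imaging.get_image("top")
W=lambda x,y,z:ray(c,((x+.5)/3.2-.5+140,(y+.5)/3.2-.5+145),z)[:2]
C=[W(27,85,.08),W(352,33,.08),W(422,482,.08),W(88,542,.08)]
print(np.round(C,4),[np.linalg.norm(C[i]-C[i-1]) for i in range(4)])
ax=(C[0]+C[1]-C[2]-C[3]); yl=C[0]+C[3]-C[1]-C[2]
print("ang x",np.arctan2(ax[1],ax[0]),"from y",np.arctan2(-yl[0],yl[1]))
u=ax/np.linalg.norm(ax); cen=np.mean(C,0); print("seat by plate",cen+.02*u)
m=(W(135,360,.096)+W(312,328,.096))/2; k=W(190,157,.098); k2=(W(180,160,.098)+W(210,155,.098))/2
e=(W(103,105,.096)+W(272,78,.096))/2
d=e-m; print("rails ang",np.arctan2(d[1],d[0]),np.linalg.norm(d)); print("seat by mouth",m+.05*u,"key tip",k2-.035*u, k2, m)
for a,b in((((135,360),(103,105))),((312,328),(272,78)),((342,325),(302,55)),((197,157),(186,90))):
  q=W(*b,.098)-W(*a,.098); print(np.arctan2(q[1],q[0]),np.linalg.norm(q))
# grip top z=.08
g=ray(c,(467.5,237.5),.08)
print("grip",g)
V=[(690,65),(645,118),(601,168),(556,219),(764,127),(719,179),(674,231),(630,283)]
P=np.array([ray(c,((x-464+.5)/3.2-.5+405,(y+.5)/3.2-.5+185),.042)[:2] for x,y in V])
d=-(P[3]-P[0]+P[7]-P[4]); print("vials",P.mean(0),"ang(solid dir)",np.arctan2(d[1],d[0]),np.linalg.norm(d)/6)
```

```text
[[0.6905 0.2678]
 [0.7174 0.1223]
 [0.5167 0.084 ]
 [0.4872 0.2292]] [np.float64(0.20694964595588947), np.float64(0.14796619676817924), np.float64(0.2043248895234118), np.float64(0.14819400965628976)]
ang x 0.18813081729259776 from y 0.19200917444335927
seat by plate [0.62259925 0.17956737]
rails ang 0.18658628509351755 0.11329936749592506
seat by mouth [0.62295196 0.17984409] key tip [0.62091219 0.17979799] [0.65529463 0.1863438 ] [0.57383418 0.17049294]
0.1754616044195139 0.11378970287984537
0.1978629817622158 0.11225581960620812
0.18454253301691295 0.12113412024812543
0.2071784384455312 0.030460005963985678
grip [ 0.60444311 -0.18990083  0.08      ]
vials [ 0.60751894 -0.19657022] ang(solid dir) -0.7003253158031877 0.03202405007215497
```

Request:
{"fn": "jog_arm", "kwargs": {
  "rows": "-4.2 -4.4 0 0 0 0 0;-4.2 -4.4 0 0 0 0 0;-4.2 -4.4 0 0 0 0 0;-4.2 -4.4 0 0 0 0 0;-4.2 -4.4 0 0 0 0 0",
  "force": 30
}}

```text
time: 0.82
position: [0.3259, 0.3491, 0.2226]
tool_rot: [0.458, 3.108, 0.001]
ft_force: [1.1, -0.3, -0.4]
grip_width: 0.54
grip_force: 0.0
```

Request:
{"fn": "jog_arm", "kwargs": {
  "rows": "-4.2 -4.4 0 0 0 0 0;-4.2 -4.4 0 0 0 0 0;-4.2 -4.4 0 0 0 0 0;-4.2 -4.4 0 0 0 0 0;-4.2 -4.4 0 0 0 0 0"
}}

```text
time: 1.45
position: [0.4633, 0.0781, 0.2228]
tool_rot: [0.458, 3.107, 0.001]
ft_force: [0.7, 1.0, 0.3]
grip_width: 0.501
grip_force: 0.0
```

Request:
{"fn": "jog_arm", "kwargs": {
  "rows": "-4.2 -4.4 0 0 0 0 0;-4.2 -4.4 0 0 0 0 0;-4.2 -4.4 0 0 0 0 0;-4.2 -4.4 0 0 0 0 0;0 0 0 0 0 0.14 0"
}}

```text
time: 2.08
position: [0.5728, -0.1436, 0.222]
tool_rot: [0.692, 3.064, -0.008]
ft_force: [-0.5, 1.5, 0.1]
grip_width: 0.499
grip_force: 0.0
```

Request:
{"fn": "jog_arm", "kwargs": {
  "rows": "0 0 0 0 0 0.14 0;0 0 0 0 0 0.13 0"
}}

```text
time: 2.33
position: [0.5727, -0.1373, 0.2222]
tool_rot: [-1.088, -2.946, 0.0]
ft_force: [0.8, 0.1, 0.1]
grip_width: 0.496
grip_force: 0.0
```

```bash
cat >> h.py <<'E'
def delta(x,y,z,yaw,flip=0):
    s=ctrl.get_state(); M=rot(s["tool_rot"]); t=M.T@(np.array([x,y,z])-s["position"])
    h=np.arctan2(M[1,0],M[0,0]); a=(yaw+flip-h+np.pi)%(2*np.pi)-np.pi
    print("tool shift cm",np.round(t*100,2),"turn z",round(-a,3),"heading",round(h,4),"tilt",np.round(M[:,2],4))
E
python3 -c "
from h import *
delta(.607,-.195,.10,2.44)"
```

```text
tool shift cm [-6.36 -2.15 12.22] turn z -0.006 heading 2.434 tilt [-6.e-04 -1.e-04 -1.e+00]
```

Request:
{"fn": "jog_arm", "kwargs": {
  "rows": "-3.2 -1.1 3 0 0 0 0;-3.2 -1.1 3 0 0 -0.006 0;0 0 3.2 0 0 0 0;0 0 2.8 0 0 0 0;0 0 0 0 0 0 0"
}}

```text
time: 2.95
position: [0.6056, -0.1945, 0.1001]
tool_rot: [-1.071, -2.948, 0.001]
ft_force: [-0.2, -0.0, 0.7]
grip_width: 0.499
grip_force: 0.0
```

Run:
```python
from h import *
delta(.607,-.195,.05,2.44)
a=imaging.get_image("side")["img"];b=imaging.get_image("top")["img"]
o=np.hstack([cv2.resize(a[110:260,290:440],None,fx=2.66,fy=2.66,interpolation=2),cv2.resize(b[170:320,390:540],None,fx=2.66,fy=2.66,interpolation=2)])
cv2.imwrite("pics/pre.png",o)
```

```text
tool shift cm [-0.16  0.06  5.01] turn z 0.005 heading 2.4448 tilt [-0.005   0.0011 -1.    ]
```

View pics/pre.png

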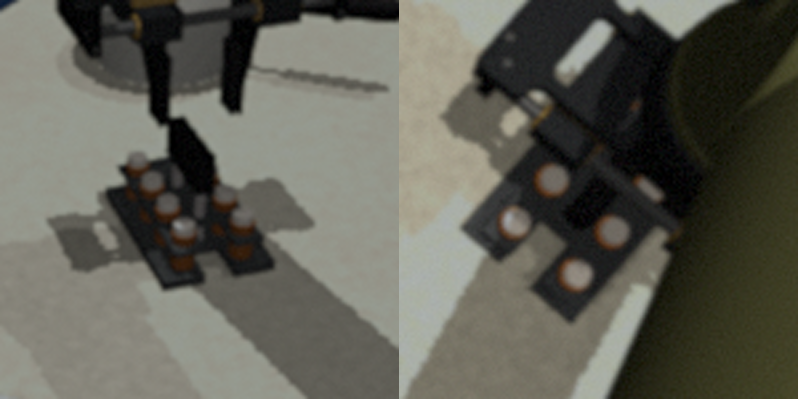

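The open fingertips (side-crop (160,120) and (232,108)) straddle the grip bar at (192,150), so I'll go down and close.

Request:
{"fn": "jog_arm", "kwargs": {
  "rows": "-0.1 0 2 0 0 0 0;0 0 2 0 0 0 0;0 0 1 0 0 0 0;0 0 0 0 0 0 0.5;0 0 0 0 0 0 1",
  "force": 45
}}

```text
time: 3.68
position: [0.6085, -0.1962, 0.0529]
tool_rot: [1.072, 2.952, -0.0]
ft_force: [0.0, -0.2, 0.8]
grip_width: 0.352
grip_force: 0.0
```

Request:
{"fn": "jog_arm", "kwargs": {
  "rows": "0 0 0 0 0 0 1;0 0 0 0 0 0 1;0 0 0 0 0 0 1"
}}

```text
time: 4.05
position: [0.6085, -0.1962, 0.0531]
tool_rot: [1.072, 2.952, 0.0]
ft_force: [-0.1, 0.3, 1.3]
grip_width: 0.159
grip_force: 45.0
```

Request:
{"fn": "jog_arm", "kwargs": {
  "rows": "0 0 -3 0 0 0 1;0 0 -5 0 0 0 1;0 0 -5 0 0 0 1;0 0 -3 0 0 0 1;0 0 0 0 0 0.17 1"
}}

```text
time: 4.68
position: [0.6092, -0.1964, 0.215]
tool_rot: [1.324, 2.845, 0.003]
ft_force: [0.0, -0.1, -5.2]
grip_width: 0.158
grip_force: 45.0
```

Request:
{"fn": "jog_arm", "kwargs": {
  "rows": "0 0 0 0 0 0.17 1;0 0 0 0 0 0.17 1;0 0 0 0 0 0.17 1;0 0 0 0 0 0.17 1;0 0 0 0 0 0.17 1"
}}

```text
time: 5.3
position: [0.6075, -0.1953, 0.2113]
tool_rot: [-2.382, -2.046, 0.001]
ft_force: [-0.9, -0.7, -4.9]
grip_width: 0.161
grip_force: 45.0
```

Request:
{"fn": "jog_arm", "kwargs": {
  "rows": "0 0 0 0 0 0.17 1;0 0 0 0 0 0.17 1;0 0 0 0 0 0.17 1;0 0 0 0 0 0.17 1;0 0 0 0 0 0.17 1"
}}

```text
time: 5.92
position: [0.6076, -0.1952, 0.2113]
tool_rot: [-3.014, -0.882, 0.002]
ft_force: [0.2, 0.3, -4.5]
grip_width: 0.157
grip_force: 45.0
```

Request:
{"fn": "jog_arm", "kwargs": {
  "rows": "0 0 0 0 0 0.17 1;0 0 0 0 0 0.17 1;0 0 0 0 0 0.04 1;0 0 0 0 0 0 1"
}}

```text
time: 6.42
position: [0.6077, -0.1953, 0.2115]
tool_rot: [-3.126, -0.307, 0.002]
ft_force: [0.1, -0.3, -5.0]
grip_width: 0.155
grip_force: 45.0
```

```bash
python3 -c "
from h import *
delta(.5047,.1571,.20,.189)
print(ctrl.get_state()['joint_positions'])"
```

```text
tool shift cm [ -3.26 -36.57   1.19] turn z 0.007 heading 0.1956 tilt [-1.6e-03  8.0e-04 -1.0e+00]
[-0.57600091  0.53054896  1.18908001  1.5282286  -0.49474177  1.42039186
 -0.73436465]
```

Request:
{"fn": "jog_arm", "kwargs": {
  "rows": "-0.5 -5 0 0 0 0 1;-0.5 -5 0 0 0 0 1;-0.5 -5 0 0 0 0 1;-0.5 -5 0 0 0 0 1;-0.5 -5 0 0 0 0 1"
}}

```text
time: 7.05
position: [0.5342, 0.046, 0.2121]
tool_rot: [-3.126, -0.307, 0.001]
ft_force: [0.5, 0.5, -3.4]
grip_width: 0.156
grip_force: 45.0
```

Request:
{"fn": "jog_arm", "kwargs": {
  "rows": "-0.5 -5 0 0 0 0 1;-0.3 -5 0 0 0 0 1;0 -1.5 0 0 0 0.007 1;0 0 0 0 0 0 1"
}}

```text
time: 7.55
position: [0.5047, 0.1565, 0.2123]
tool_rot: [3.127, 0.299, -0.001]
ft_force: [0.5, -0.9, -4.9]
grip_width: 0.153
grip_force: 45.0
```

Run:
```python
from h import *
delta(.5047,.1571,.15,.189)
print(ctrl.get_state()['joint_positions'])
a=imaging.get_image("side")["img"];b=imaging.get_image("top")["img"]
o=np.hstack([cv2.resize(a[120:400,100:380],(400,400),interpolation=2),cv2.resize(b[140:420,110:390],(400,400),interpolation=2)])
cv2.imwrite("pics/pre2.png",o)
```

```text
tool shift cm [ 0.02 -0.06  6.23] turn z 0.002 heading 0.1906 tilt [-4.e-04 -4.e-04 -1.e+00]
[-1.44102599  0.10462902  1.17041243  1.79702319 -0.0995662   1.30543854
 -1.62649414]
```

View pics/pre2.png

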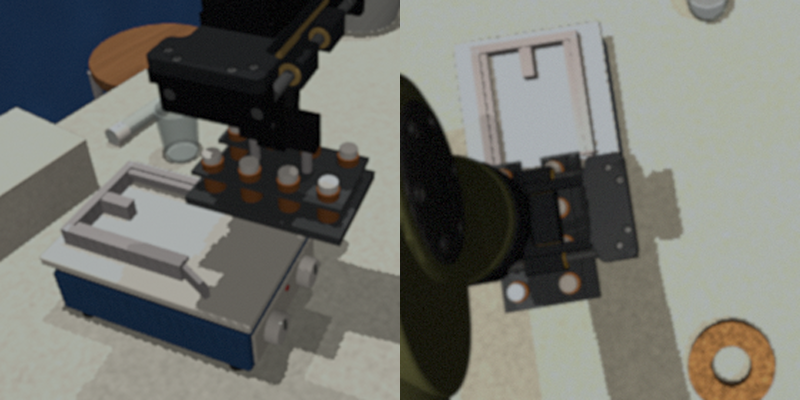

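The side crop shows the rack level, with its slotted end towards the key and just in front of the rail mouth. I'll lower it to about 2 mm above the plate.

Request:
{"fn": "jog_arm", "kwargs": {
  "rows": "0 -0.1 3 0 0 0 1;0 0 2 0 0 0 1;0 0 1.7 0 0 0 1;0 0 1 0 0 0 1;0 0 0 0 0 0 1"
}}

```text
time: 8.28
position: [0.5048, 0.1563, 0.135]
tool_rot: [3.127, 0.294, -0.001]
ft_force: [-0.6, -0.5, -4.7]
grip_width: 0.158
grip_force: 45.0
```

Run:
```python
from h import *
delta(.5047,.1571,.135,.189)
s=ctrl.get_state();print(s['position'],s['ft_force'],s['torque'])
a=imaging.get_image("side")["img"];b=imaging.get_image("top")["img"]
o=np.hstack([cv2.resize(a[210:370,120:340],(440,320),interpolation=2)[:, :400],cv2.resize(b[140:330,140:330],(400,400),interpolation=2)[:320]])
o=np.hstack([cv2.resize(a[215:365,140:340],(533,400),interpolation=2),cv2.resize(b[150:360,150:290],(267,400),interpolation=2)])
cv2.imwrite("pics/pre3.png",o)
```

```text
tool shift cm [ 0.01 -0.08  0.  ] turn z -0.002 heading 0.1873 tilt [-8.0e-04 -1.1e-03 -1.0e+00]
[0.50476923 0.15628532 0.13504672] [-0.58860288 -0.48244932 -4.71170529] [-0.05223265  0.1360555  -0.03849008]
```

View pics/pre3.png

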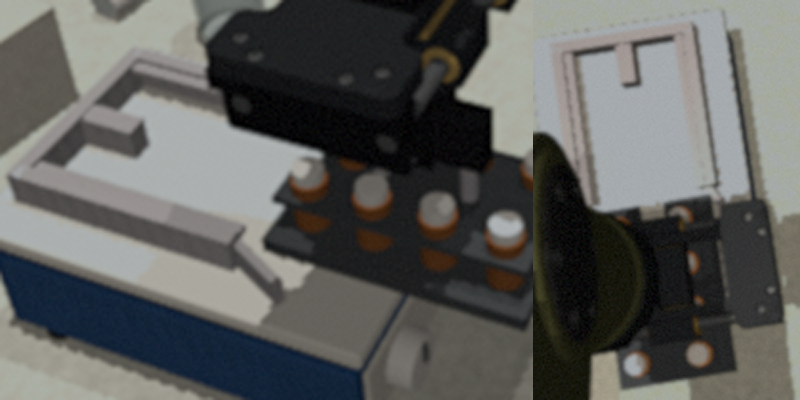

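Run:
```python
from h import *
c=imaging.get_image("top")
W=lambda x,y,z:ray(c,(150+(x-533)/1.907,150+y/1.905),z)[:2]
a,b=W(622,388,.088),W(736,371,.088); u=np.array([np.cos(.189),np.sin(.189)]);n=np.array([-u[1],u[0]])
m=(a+b)/2; d=a-b; s=np.array([.6225,.1797])
print(np.linalg.norm(d),np.arctan2(-d[0],d[1]),"rack origin est",m+.065*u,"rel seat",(m+.065*u-s)@u,(m-s)@n)
print("tcp rel",(ctrl.get_state()["position"][:2]-s)@u,(ctrl.get_state()["position"][:2]-s)@n)
im=c["img"]; cv2.imwrite("pics/t3.png",im)
```

```text
0.0829513687209155 0.17099016034522688 rack origin est [0.50508151 0.15474635] rel seat -0.12001578576134944 -0.0024490776360892885
tcp rel -0.11905408263080698 -0.00043559327474813436
```

Request:
{"fn": "jog_arm", "kwargs": {
  "rows": "0.5 -0.1 0 0 0 0 1;1 0 0 0 0 0 1;1 0 0 0 0 0 1;1 0 0 0 0 0 1;0 0 0 0 0 0 1"
}}

```text
time: 9.05
position: [0.5405, 0.1649, 0.1356]
tool_rot: [3.127, 0.295, 0.003]
ft_force: [0.5, 2.0, -4.4]
grip_width: 0.156
grip_force: 45.0
```

Request:
{"fn": "jog_arm", "kwargs": {
  "rows": "0.8 0 0 0 0 0 1;0.8 0 0 0 0 0 1;0.8 0 0 0 0 0 1;0.8 0 0 0 0 0 1;0 0 0 0 0 0 1"
}}

```text
time: 9.68
position: [0.5721, 0.1708, 0.1358]
tool_rot: [-3.128, -0.295, -0.004]
ft_force: [2.4, 5.1, -4.8]
grip_width: 0.159
grip_force: 45.0
```

Run:
```python
from h import *
delta(.6225,.1797,.133,.189)
s=ctrl.get_state();print(s['position'],s['ft_force'],s['torque'])
a=imaging.get_image("side")["img"];b=imaging.get_image("top")["img"]
o=np.hstack([cv2.resize(a[215:365,140:340],(533,400),interpolation=2),cv2.resize(b[140:350,150:290],(267,400),interpolation=2)])
cv2.imwrite("pics/mid.png",o)
```

```text
tool shift cm [5.12 0.07 0.29] turn z -0.001 heading 0.1881 tilt [ 2.6e-03  3.0e-04 -1.0e+00]
[0.57210637 0.17084083 0.13575441] [ 2.4144413   5.14396494 -4.81791633] [ 0.98296911 -0.16109281  0.11448341]
```

View pics/mid.png

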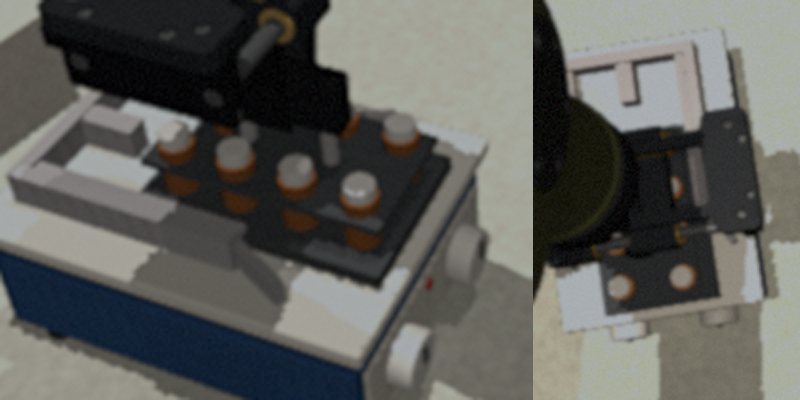

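Request:
{"fn": "jog_arm", "kwargs": {
  "rows": "0 -0.15 0 0 0 -0.01 1;0.5 0 0 0 0 0 1;0.7 0 0 0 0 0 1;0.7 0 0 0 0 0 1;0 0 0 0 0 0 1"
}}

```text
time: 10.4
position: [0.5898, 0.175, 0.1355]
tool_rot: [3.125, 0.309, 0.001]
ft_force: [-0.9, -0.2, -5.4]
grip_width: 0.16
grip_force: 45.0
```

Request:
{"fn": "jog_arm", "kwargs": {
  "rows": "0.5 0 0 0 0 0 1;0.7 0 0 0 0 0 1;0.7 0 0 0 0 0 1;0 0 0 0 0 0 1"
}}

```text
time: 10.9
position: [0.6082, 0.1792, 0.1356]
tool_rot: [3.126, 0.31, 0.001]
ft_force: [-0.7, -0.4, -4.9]
grip_width: 0.16
grip_force: 45.0
```

```bash
python3 -c "
from h import *
delta(.6225,.1797,.133,.189)"
```

```text
tool shift cm [1.41 0.23 0.26] turn z 0.009 heading 0.1978 tilt [ 5.e-04 -5.e-04 -1.e+00]
```

Request:
{"fn": "jog_arm", "kwargs": {
  "rows": "0.5 0.05 0 0 0 0.004 1;0.4 0.05 0 0 0 0.004 1;0.3 0 0 0 0 0 1;0 0 0 0 0 0 1"
}}

```text
time: 11.4
position: [0.6198, 0.1806, 0.1356]
tool_rot: [3.127, 0.298, 0.0]
ft_force: [-1.7, -0.2, -3.7]
grip_width: 0.157
grip_force: 45.0
```

Request:
{"fn": "jog_arm", "kwargs": {
  "rows": "0.2 0 0 0 0 0 1;0.2 0 0 0 0 0 1;0 0 0 0 0 0 1"
}}

```text
time: 11.78
position: [0.6235, 0.1813, 0.1355]
tool_rot: [-3.127, -0.298, 0.0]
ft_force: [0.4, 0.3, -4.2]
grip_width: 0.155
grip_force: 45.0
```

Not yet at the stop, so I'll push on in small steps until there is contact.

Request:
{"fn": "jog_arm", "kwargs": {
  "rows": "0.2 0 0 0 0 0 1;0.1 0 0 0 0 0 1;0 0 0 0 0 0 1"
}}

```text
time: 12.15
position: [0.6242, 0.1815, 0.135]
tool_rot: [-3.127, -0.297, 0.009]
ft_force: [-6.5, -0.2, -1.1]
grip_width: 0.157
grip_force: 45.0
```

Contact of 6.5 N right where the stop is expected. Now I'll ease off slightly, lower onto the plate, press home and release.

Request:
{"fn": "jog_arm", "kwargs": {
  "rows": "-0.15 0 0 0 0 0 1;0 0 0.12 0 0 0 1;0 0 0.12 0 0 0 1;0.15 0 0 0 0 0 1;0 0 0 0 0 0 1"
}}

```text
time: 12.78
position: [0.6242, 0.1813, 0.1336]
tool_rot: [-3.127, -0.297, 0.009]
ft_force: [-10.8, -2.4, 4.2]
grip_width: 0.161
grip_force: 45.0
```

Request:
{"fn": "jog_arm", "kwargs": {
  "rows": "-0.05 0 0 0 0 0 0.4;0 0 0 0 0 0 0.2;0 0 0 0 0 0 0.2;0 0 0 0 0 0 0.2;0 0 -1 0 0 0 0.2"
}}

```text
time: 13.4
position: [0.6255, 0.1818, 0.1429]
tool_rot: [3.127, 0.298, -0.002]
ft_force: [-0.5, -0.0, 0.4]
grip_width: 0.398
grip_force: 0.0
```

Request:
{"fn": "jog_arm", "kwargs": {
  "rows": "0 0 -3 0 0 0 0.2;0 0 -5 0 0 0 0.2;0 0 -5 0 0 0 0.2;0 5 -1 0 0 0 0.2;0 5 0 0 0 0 0.2"
}}

```text
time: 14.02
position: [0.6459, 0.0829, 0.2856]
tool_rot: [-3.127, -0.301, -0.006]
ft_force: [0.8, -1.2, -0.1]
grip_width: 0.399
grip_force: 0.0
```

Request:
{"fn": "jog_arm", "kwargs": {
  "rows": "0 5 0 0 0 0 0.2;0 5 0 0 0 0 0.2;0 5 0 0 0 0 0.2;0 5 0 0 0 0 0.2;0 0 0 0 0 0 0.2"
}}

```text
time: 14.65
position: [0.6813, -0.1203, 0.2841]
tool_rot: [3.125, 0.282, 0.0]
ft_force: [0.4, -0.2, 0.7]
grip_width: 0.401
grip_force: 0.0
```

Run:
```python
from h import *
a=imaging.get_image("side")["img"];b=imaging.get_image("top")["img"]
o=np.hstack([cv2.resize(a[215:365,130:330],(533,400),interpolation=2),cv2.resize(b[140:350,150:290],(267,400),interpolation=2)])
cv2.imwrite("pics/end.png",o)
```

```text
(no output)
```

View pics/end.png

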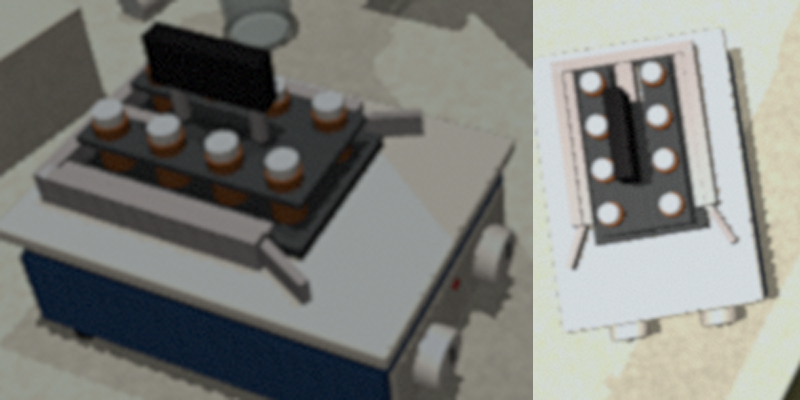

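Run:
```python
from h import *
c=imaging.get_image("top")
W=lambda x,y,z:ray(c,(150+(x+.5-533)/1.907-.5,140+(y+.5)/1.905-.5),z)[:2]
V=[(591,83),(597,126),(602,169),(609,213),(652,72),(658,115),(664,159),(671,203)]
P=np.array([W(*v,.122) for v in V]); d=P[0]-P[3]+P[4]-P[7]
u=np.array([np.cos(.189),np.sin(.189)]);n=np.array([-u[1],u[0]]);s=np.array([.6225,.1797])
e=P.mean(0)-s; print("vials rel seat",e@u,e@n,"yaw",np.arctan2(d[1],d[0]))
a,b=W(597,243,.088),W(709,226,.088); m=(a+b)/2+.065*u-s; print("rear",m@u,m@n,np.linalg.norm(a-b))
lip=(W(592,222,.096)+W(696,206,.096))/2; print("rear before mouth", (lip-(a+b)/2)@u)
```

```text
vials rel seat -0.0004174946230648749 -0.0005051012447610263 yaw 0.1862152337098583
rear 0.0009458061124172408 -0.0006670303270038022 0.0829392212431725
rear before mouth 0.014957296498167565
```

The rack is seated within about 1 mm, straight, flat and released.

```bash
python3 -c "
from h import *
print(ticket.close_job())"
```

```text
the job is handed in; nothing more can be done
None
```

The rack is home against the end stop, slotted end first and released; the last picture put it within about 1 mm of the seat and straight. The job is handed in at about 15 s, with no verdict returned; the arm touched neither the cork ring nor the beaker as far as I saw, though I did not re-measure them at the end.

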